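# Load the fitting sleeve into a star wheel and index it

## Task

Of the three aluminium sleeves on the loader's deck, find the one that fits the star wheel's pockets (60 mm across, neither the smaller nor the larger) and slide it along the deck, without lifting it, fully into the pocket that faces the sleeves. Then turn the star wheel one step, anticlockwise seen from above, until it clicks to rest in its next position with the sleeve still in the pocket. Leave the other two sleeves and the things on the bench where they are.

Things in the scene. Friction and masses are not known exactly. Their poses are not given: they have to be found in the camera images.
- loader: fixed unit: blue base with dark steel deck, 300 (x) by 530 (y) by 40 mm high, deck top 40 mm over the bench; origin under its centre on the bench; x points away from the robot, y left (turned up to 0.2 rad). The wheel is on its +y half, the sleeves on its -y half
- axle (a point): point on the wheel's vertical axle at deck height, fixed, 120 mm along the loader's +y from its centre. About it a fixed steel guide rail, 28 mm high, 5 mm thick, inner radius 116 mm, runs from 63 deg clockwise of the loader's +x to 37 deg anticlockwise of it, with a 30 mm flared lead-in; the -y side is open for loading. A housing 30 mm high stands on the +y side
- star_wheel (a joint): turn of the white star wheel, rad, anticlockwise from above positive; starts at rest near 0, next rest position and stop at 1.57. An over-centre spring strut on the +y side holds it in both with about 0.25 N m; past half way it snaps on by itself. Wheel 224 mm across, 3 to 27 mm above the deck (strut to 45 mm), four alike U-shaped pockets open at the rim, 65 mm wide, back wall 50 mm from the axle
- pocket (a point): seat of the pocket that at the start faces the sleeves (loader's -y side), at deck height: where a 60 mm sleeve's axis lies when it touches the back wall, 80 mm from the axle; turns with the wheel; its -y axis points out of the mouth. At the end it is on the loader's +x side, at the black sensor
- post (a point): top of the upright steel finger post on the wheel, 16 mm diameter, free from 33 to 78 mm above the deck, 82 mm from the axle; at the start it stands on the lobe towards the loader's -x +y; turns with the wheel
- sleeve_50: plain aluminium sleeve (open tube standing upright), 50 mm outer and 40 mm inner diameter, 36 mm high, 70 g; origin on its axis at its underside; too small for the pocket. The three sleeves' places are shuffled
- sleeve_60: plain aluminium sleeve standing upright, 60 mm outer and 50 mm inner diameter, 36 mm high, 85 g; origin on its axis at its underside; the one that fits
- sleeve_70: plain aluminium sleeve standing upright, 70 mm outer and 60 mm inner diameter, 36 mm high, 100 g; origin on its axis at its underside; too large for the pocket
- plug: bystander: turned wooden plug with a pointed top, 30 mm diameter, 64 mm high, standing on the bench; origin at the centre of its underside
- jar: bystander: jar, 60 mm diameter, 90 mm high, on the bench; origin at the centre of its underside
- driver: bystander: screwdriver lying on the bench; origin under its middle
Things that resemble listed ones, but are neither listed nor needed, are in the scene too. What is shaped like the sleeve_60 but orange or yellow is not meant.

How it is judged (in metres and radians):
On the way:
1. the 60 mm sleeve sits in the facing pocket, the wheel not yet turned (horizontal distance between sleeve_60 and pocket below 0.012 m and value of joint star_wheel below 0.3 rad), for 0.2 s.
At the end, for the whole second after the job is handed in: The 60 mm sleeve stands upright on the deck within 12 mm of the seat of its pocket, at rest; the star wheel rests in its next position (joint above 1.45 rad); the other two sleeves are within 25 mm of where they started (horizontal distance between sleeve_60 and pocket below 0.012 m and angle between sleeve_60's own z axis and vertical below 0.1 rad and z of sleeve_60 in the frame of loader below 0.046 m and linear speed of sleeve_60 below 0.02 m/s and value of joint star_wheel above 1.45 rad and velocity of joint star_wheel below 0.05 rad/s and distance of each of sleeve_50, sleeve_70 from where it was at the start of the episode below 0.025 m); the robot touches nothing.
It fails at once if the 60 mm sleeve is lifted more than 15 mm off the deck or tipped over (z of sleeve_60 in the frame of loader above 0.055 m or angle between sleeve_60's own z axis and vertical above 0.6 rad).
It fails at once if one of the other sleeves is moved by more than 25 mm (distance of any of sleeve_50, sleeve_70 from where it was at the start of the episode above 0.025 m).
It fails at once if the plug, jar or screwdriver is moved by more than 30 mm (distance of any of plug, jar, driver from where it was at the start of the episode above 0.03 m).
It also fails if it takes over 54 s, if anything falls off the work surface, if the arm or the gripper's body presses on something with over 40 N, if the wrist force passes 120 N, or if a joint passes its speed limit or range.

## Robot

A 6-joint arm with a two-finger parallel gripper is mounted at the origin on the work surface. World frame = base frame: x ahead of the robot, y to its left, z up, the work surface at z = 0. Lengths are in mm, angles in rad, forces in N, time in s.
With the tool pointing down it reaches from about 275 to 725 mm from the base axis. Payload 15.9 kg.
Tool frame: the origin (TCP) lies between the finger pads; the fingertips stand 22 mm ahead of it and the grasp point (between the pads) lies 3 mm ahead of it (tip_extent is the distance from the TCP to the fingertips, in mm); z points along the fingers, y is the line along which they close (so a half turn about z gives the same grasp; the last joint's range is limited). The gripper opens to 85 mm and grips with 20 to 120 N. Pads are 22 mm wide; open, the fingers measure 114 mm over their backs; the gripper's body (76 mm by 85 mm) begins 54 mm behind the grasp point. The pads swing forward as they close: fully open they stand 13 mm farther back than shut.
Start: joints at [1.176, 0.213, -0.034, 1.323, 0, 1.571], TCP at [192.304, 461.524, 223.106] pointing down, gripper open.
Joint ranges: [-2.98, 2.98], [-0.74, 1.72], [-1.14, 1.35], [-2.1, 2.04], [-1.57, 1.44], [-3.14, 3.14]. Speed limits (rad/s): [1.89, 1.89, 2.39, 2.57, 3.14, 3.14].

## Interface

Orientations are given as a 3x3 rotation matrix whose columns are the frame's x, y, z axes.
In Python, from workcell import * gives the robot as it stands. Calls block until the motion is done:
- goto(position, orientation): joint-space move of the TCP to a pose.
- servo_line(position, rot=None, feed=150): straight line of the TCP; rot=None keeps the orientation; feed is the mean speed in mm/s.
- goto_joints(angles): joint-space move.
- gripper_open() and grasp(grasp_force=None): open the fingers fully, or close them until they stop; grasp_force is the grip in N (None keeps the last).
- dwell(seconds).
- solve_ik(position, orientation): joint angles nearest the present ones, or None.
- get_obs(): the state.
- grab_frame(name): name is "scene" or "top" or "wrist"; returns the picture (420x560x3 uint8, red, green, blue); there is no depth.
- camera_params(name): a dict with "camera_matrix" (3x3 intrinsics, pixels), "dist_coeffs" ([k1, k2, p1, p2, k3] as OpenCV has them; the pictures are not rectified), "view" (4x4, takes a point from world to camera coordinates); the wrist camera has in their place "hand_eye" (4x4, takes a point from camera to tool coordinates, whose origin is the TCP and whose axes are the flange's). Camera axes: x right, y down, z forward; pixel columns grow to the right and rows downward; lengths in mm; the calibration is good to about 2 mm. A picture is of the moment at which its call begins: read the wrist's pose just before it. camera_params takes no time and is no camera call.
A pose or a line that the arm cannot do raises PlanningError and nothing moves.
- hand_in(): hands the job in; it is judged then, once.
The state is a dict: "time": time; "joints": joint angles; "joint_velocities": joint speeds; "joint_efforts": joint torques, N m; "ee_pos": TCP position; "tool_rot": TCP orientation; "wrist_force": force on the tool from outside, world axes, zero at the start; "moment": the same for the moment, N m; "gripper_width": finger opening in mm; "finger_force": force on a finger pad.
Only numpy, scipy, OpenCV 4.12 (cv2) and the standard library are available. Lean on these libraries where they do the work, as an engineer would, in place of code of your own. Each camera call takes 0.05 s, during which the arm holds its last target. There are 200 camera calls.

## Working session

There is one attempt and no reset: what is moved stays moved. The work goes in short steps, each a Python script; the robot and the scene stay as the last script left them, time stands still between calls to the robot, and variables do not carry over. Pictures are saved under pics/ and viewed, at most 10 in all, crops included, and the job is handed in when it is done.

```bash
mkdir -p pics; ls; python3 - <<'E'
from workcell import *
import cv2
for n in ("top","scene"):
    f=grab_frame(n); cv2.imwrite(f"pics/{n}0.png",f[:,:,::-1]); print(n,camera_params(n))
o=get_obs();print(o["time"],o["ee_pos"],o["tool_rot"],o["gripper_width"])
E
```

```text
pics
top {'camera_matrix': array([[402.42893406,   0.        , 269.31982169],
       [  0.        , 402.42893406, 210.086471  ],
       [  0.        ,   0.        ,   1.        ]]), 'dist_coeffs': array([-0.10356957,  0.        ,  0.        ,  0.        ,  0.        ]), 'view': array([[-2.79295922e-03, -9.99874915e-01,  1.55677338e-02,
        -2.21639549e+01],
       [-9.92894788e-01,  9.20794293e-04, -1.18991984e-01,
         5.95788081e+02],
       [ 1.18962765e-01, -1.57894615e-02, -9.92773163e-01,
         1.34230251e+03],
       [ 0.00000000e+00,  0.00000000e+00,  0.00000000e+00,
         1.00000000e+00]])}
scene {'camera_matrix': array([[503.13598845,   0.        , 269.00229229],
       [  0.        , 503.13598845, 204.69863353],
       [  0.        ,   0.        ,   1.        ]]), 'dist_coeffs': array([-0.0302769,  0.       ,  0.       ,  0.       ,  0.       ]), 'view': array([[-5.65129537e-01,  8.24987495e-01, -4.92331638e-03,
         3.10655637e+02],
       [ 7.01280460e-01,  4.77227830e-01, -5.29584095e-01,
        -3.45514803e+02],
       [-4.34550713e-01, -3.02736240e-01, -8.48243153e-01,
         1.64474090e+03],
       [ 0.00000000e+00,  0.00000000e+00,  0.00000000e+00,
         1.00000000e+00]])}
0.1 [192.17711658 461.25033982 222.67939531] [[-9.23085248e-01  3.84595204e-01 -3.92055922e-04]
 [ 3.84595404e-01  9.23084790e-01 -9.19758846e-04]
 [ 8.16601694e-06 -9.99798728e-04 -9.99999500e-01]] 85.57025562647377
```

View pics/top0.png

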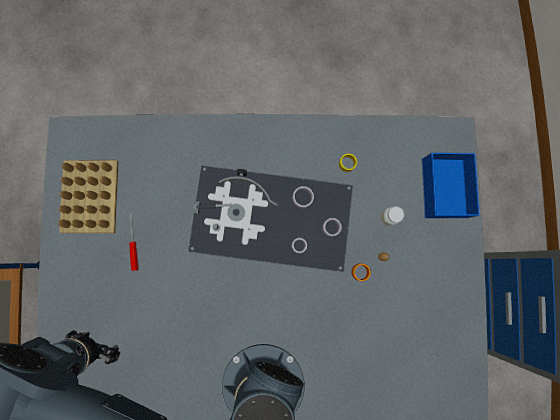

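View pics/scene0.png

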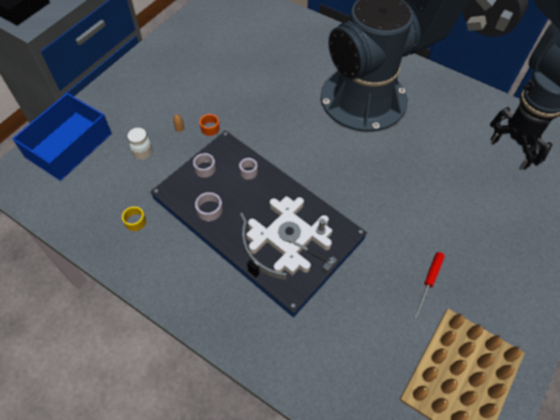

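The top view shows the deck with corners at about (204,166), (352,185), (343,271) and (190,251), and the wheel hub at (236,212). The sleeves are at (303,197), the largest, (332,227), the middle one, and (300,245), the smallest. The yellow and orange rings are decoys. I'll measure these next.

```bash
cat > h.py <<'E'
from workcell import *
import numpy as np, cv2
def cam(n,obs=None):
    p=camera_params(n)
    if n=="wrist":
        T=np.eye(4);T[:3,:3]=obs["tool_rot"];T[:3,3]=obs["ee_pos"]
        c2w=T@p["hand_eye"]
    else: c2w=np.linalg.inv(p["view"])
    return p["camera_matrix"],p["dist_coeffs"],c2w
def cast(c,px,z):
    K,d,M=c
    u=cv2.undistortPoints(np.asarray(px,float).reshape(-1,1,2),K,d)[:,0]
    r=np.c_[u,np.ones(len(u))]@M[:3,:3].T
    return M[:3,3]+r*((z-M[2,3])/r[:,2])[:,None]
def project(c,P):
    K,d,M=c; W=np.linalg.inv(M)
    return cv2.projectPoints(np.asarray(P,float).reshape(-1,1,3),cv2.Rodrigues(W[:3,:3])[0],W[:3,3],K,d)[0][:,0]
E
python3 - <<'E'
from h import *
f=grab_frame("top");c=cam("top")
hsv=cv2.cvtColor(f,cv2.COLOR_RGB2HSV);v=f.max(2)
print(f[215,150],f[235,270],f[262,320])
m=((v<85)).astype(np.uint8); m[:140]=0;m[290:]=0;m[:,:170]=0;m[:,370:]=0
m=cv2.morphologyEx(m,cv2.MORPH_OPEN,np.ones((3,3)))
cs,_=cv2.findContours(m,cv2.RETR_EXTERNAL,cv2.CHAIN_APPROX_NONE);k=max(cs,key=cv2.contourArea)
w=cast(c,k[:,0],40)[:,:2].astype(np.float32)
r=cv2.minAreaRect(w);print("deck",r)
b=((v>105)).astype(np.uint8); dm=cv2.fillPoly(np.zeros_like(b),[cv2.convexHull(k)],1);b&=cv2.erode(dm,np.ones((7,7)))
cs,_=cv2.findContours(b,cv2.RETR_EXTERNAL,cv2.CHAIN_APPROX_NONE)
for q in cs:
    if len(q)<20: continue
    w=cast(c,q[:,0],76)[:,:2].astype(np.float32)
    print(cv2.minEnclosingCircle(q)[0],cv2.minEnclosingCircle(w),cv2.fitEllipse(w))
print(cast(c,[[236,212]],67),cast(c,[[214,227]],118))
E
```

```text
[104 110 114] [57 61 66] [60 63 70]
deck ((572.0923461914062, -29.64794921875), (528.8428344726562, 304.0951843261719), 82.4166259765625)
(299.1222229003906, 244.9888916015625) ((475.0574951171875, -120.65586853027344), 25.454391479492188) ((475.0690002441406, -120.56494903564453), (47.87376403808594, 48.2369270324707), 52.53336715698242)
(331.98553466796875, 226.55201721191406) ((535.3351440429688, -230.78419494628906), 31.146080017089844) ((535.6401977539062, -230.65638732910156), (58.169647216796875, 60.724449157714844), 8.112568855285645)
(302.87322998046875, 196.15492248535156) ((638.0360107421875, -134.71633911132812), 36.0120964050293) ((637.858154296875, -135.12411499023438), (67.78244018554688, 69.86599731445312), 55.25907516479492)
(235.68504333496094, 212.52362060546875) ((583.64990234375, 88.60641479492188), 111.16831970214844) ((583.6404418945312, 88.06980895996094), (187.6331329345703, 194.0829315185547), 76.6801986694336)
(247.5, 192.5) ((650.316162109375, 50.454124450683594), 103.06050872802734) ((7213.97119140625, -1312.8197021484375), (1674.3988037109375, 13315.7099609375), 0.0)
[[585.66297926  88.61768806  67.        ]] [[531.5042077  155.35908758 118.        ]]
```

```bash
cat >> h.py <<'E'
yaw=-0.1323
def axes(yaw=yaw):
    ex=np.array([np.cos(yaw),np.sin(yaw),0]);ey=np.array([-np.sin(yaw),np.cos(yaw),0]);return ex,ey
def rot(yaw=yaw):
    ex,ey=axes(yaw);return np.c_[-ex,ey,[0,0,-1]]
E
python3 - <<'E'
from h import *
print(camera_params("wrist"))
goto([540,-70,330],rot())
dwell(.3);o=get_obs();f=grab_frame("wrist");cv2.imwrite("pics/w1.png",f[:,:,::-1]);np.savez("w1",f=f,p=o["ee_pos"],R=o["tool_rot"])
print(o["time"],o["ee_pos"])
c=cam("wrist",o);print(project(c,[[586,89,67],[577,10,76],[535,-231,76]]))
E
```

```text
{'camera_matrix': array([[321.12059154,   0.        , 277.52788174],
       [  0.        , 321.12059154, 209.26757675],
       [  0.        ,   0.        ,   1.        ]]), 'dist_coeffs': array([-0.01549134,  0.        ,  0.        ,  0.        ,  0.        ]), 'hand_eye': array([[ 5.45326039e-04, -9.52104779e-01, -3.05771470e-01,
         7.79906112e+01],
       [ 9.99999848e-01,  5.45114425e-04,  8.60770528e-05,
        -6.21353872e-02],
       [ 8.47260658e-05, -3.05771471e-01,  9.52104931e-01,
        -1.50863633e+02],
       [ 0.00000000e+00,  0.00000000e+00,  0.00000000e+00,
         1.00000000e+00]])}
2.75 [540.03173169 -69.69648855 330.00340389]
[[400.64926002 187.69716565]
 [342.1242627  190.39195805]
 [153.48932162 182.84740259]]
```

View pics/w1.png

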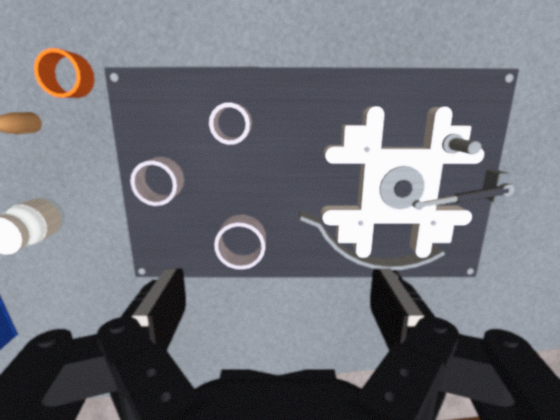

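The wrist view shows the wheel hub at (402,187), the facing pocket mouth at about (345,186), the post top at (475,148) and the 60 mm sleeve's rim at (154,181). Next I'll refine the wheel, pocket and sleeve positions.

```bash
python3 - <<'E'
from h import *
d=np.load("w1.npz");f=d["f"];c=cam("wrist",dict(tool_rot=d["R"],ee_pos=d["p"]))
# deck long edges -> yaw
g=f.max(2); m=(g<85).astype(np.uint8); m[285:]=0
m=cv2.morphologyEx(m,cv2.MORPH_OPEN,np.ones((3,3)))
cs,_=cv2.findContours(m,0,cv2.CHAIN_APPROX_NONE);k=max(cs,key=cv2.contourArea)
r=cv2.minAreaRect(cast(c,k[:,0],40)[:,:2].astype(np.float32));print("deck",r)
near=np.array([p for p in k[:,0] if p[1]<90 and 130<p[0]<490])
vx,vy,x0,y0=cv2.fitLine(cast(c,near,40)[:,:2].astype(np.float32),cv2.DIST_HUBER,0,.01,.01).ravel();print("yaw near edge",np.arctan2(-vx*np.sign(vy),abs(vy)))
w=((f.min(2)>200)).astype(np.uint8);w[285:]=0
cs,h=cv2.findContours(w,cv2.RETR_EXTERNAL,cv2.CHAIN_APPROX_NONE)
ex,ey=axes();A=np.array([586,89,0])
for q in cs:
    if len(q)<60: continue
    x,y,ww,hh=cv2.boundingRect(q)
    if x>290 :
        P=cast(c,q[:,0],67)-[*A[:2],0]; X=P@ex;Y=P@ey
        print("wheel ext",X.min(),X.max(),Y.min(),Y.max())
        for name,U,V in(("-y",X,-Y),("+y",X,Y),("-x",Y,-X),("+x",Y,X)):
            s=(V>62)&(V<98)&(abs(U)<45)
            a=U[s&(U>0)];b=U[s&(U<0)]; t=(abs(U)<10)&(V>30)&(V<75)
            print(name,len(a),len(b),np.median(a) if len(a) else 0,np.median(b) if len(b) else 0,"back",np.median(V[t]) if t.any() else 0)
    else: print((x,y,ww,hh),cv2.fitEllipse(cast(c,q[:,0],76)[:,:2].astype(np.float32)))
b=cv2.inRange(f,(0,0,0),(255,255,255))
print("post",(cast(c,[[475,148]],118)-[*A[:2],0])@np.c_[ex,ey])
E
```

```text
deck ((599.9112548828125, 208.29287719726562), (33.305885314941406, 63.763057708740234), 3.777099132537842)Traceback (most recent call last):
  File "<stdin>", line 9, in <module>
  File "h.py", line 12, in cast
    u=cv2.undistortPoints(np.asarray(px,float).reshape(-1,1,2),K,d)[:,0]
      ~~~~~~~~~~~~~~~~~~~^^^^^^^^^^^^^^^^^^^^^^^^^^^^^^^^^^^^^^^^^^
cv2.error: OpenCV(4.12.0) /io/opencv/modules/calib3d/src/undistort.dispatch.cpp:347: error: (-215:Assertion failed) CV_IS_MAT(_src) && CV_IS_MAT(_dst) && (_src->rows == 1 || _src->cols == 1) && (_dst->rows == 1 || _dst->cols == 1) && _src->cols + _src->rows - 1 == _dst->rows + _dst->cols - 1 && (CV_MAT_TYPE(_src->type) == CV_32FC2 || CV_MAT_TYPE(_src->type) == CV_64FC2) && (CV_MAT_TYPE(_dst->type) == CV_32FC2 || CV_MAT_TYPE(_dst->type) == CV_64FC2) in function 'cvUndistortPointsInternal'
```

```bash
cat > m.py <<'E'
from h import *
d=np.load("w1.npz");f=d["f"];c=cam("wrist",dict(tool_rot=d["R"],ee_pos=d["p"]))
g=f.max(2); print(f[100,290],f[40,290],f[128,400],f[110,225],f[104,231])
t=(int(g[100,290])+int(g[40,290]))/2
m=(g<t).astype(np.uint8); m[262:]=0
m=cv2.morphologyEx(m,cv2.MORPH_OPEN,np.ones((3,3)))
cs,_=cv2.findContours(m,0,cv2.CHAIN_APPROX_NONE);k=max(cs,key=cv2.contourArea)
near=np.array([p for p in k[:,0] if p[1]<90 and 130<p[0]<490])
vx,vy,x0,y0=cv2.fitLine(cast(c,near,40)[:,:2].astype(np.float32),cv2.DIST_HUBER,0,.01,.01).ravel();print("yaw near edge",np.arctan2(-vx*np.sign(vy),abs(vy)))
w=((f.min(2)>185)).astype(np.uint8);w[285:]=0
cs,h=cv2.findContours(w,cv2.RETR_EXTERNAL,cv2.CHAIN_APPROX_NONE)
ex,ey=axes();A=np.array([586,89,0])
for q in cs:
    if len(q)<60: continue
    x,y,ww,hh=cv2.boundingRect(q)
    if x>290 :
        P=cast(c,q[:,0],67)-[*A[:2],0]; X=P@ex;Y=P@ey
        print("wheel ext",(x,y,ww,hh),X.min(),X.max(),Y.min(),Y.max())
        for name,U,V in(("-y",X,-Y),("+y",X,Y),("-x",Y,-X),("+x",Y,X)):
            s=(V>62)&(V<98)&(abs(U)<45)
            a=U[s&(U>0)];b=U[s&(U<0)]; t=(abs(U)<10)&(V>30)&(V<75)
            print(name,len(a),len(b),np.median(a) if len(a) else 0,np.median(b) if len(b) else 0,"back",np.median(V[t]) if t.any() else 0)
    else: print((x,y,ww,hh),cv2.fitEllipse(cast(c,q[:,0],76)[:,:2].astype(np.float32)))
print("post",(cast(c,[[475,148]],118)-[*A[:2],0])@np.c_[ex,ey])
E
python3 m.py
```

```text
[74 76 85] [157 162 173] [80 82 93] [83 83 92] [240 235 245]
yaw near edge -0.1336629
(215, 223, 50, 46) ((637.3277587890625, -135.57354736328125), (67.75430297851562, 68.15812683105469), 44.47129821777344)
(0, 217, 22, 38) ((583.897216796875, -449.1419677734375), (30.955486297607422, 59.003807067871094), 67.6435546875)
(6, 205, 41, 40) ((566.96728515625, -414.2206726074219), (45.07188415527344, 56.521427154541016), 105.79380798339844)
(131, 161, 46, 45) ((535.4305419921875, -231.30410766601562), (57.688392639160156, 58.02024841308594), 17.188146591186523)
wheel ext (323, 107, 161, 151) -102.5715554074521 101.5633223800144 -102.55485546100107 102.22768688978624
-y 27 27 31.216042285173106 -34.05173040838461 back 49.925976795611206
+y 26 32 31.051728554600956 -33.217747242876115 back 49.95753655389887
-x 30 30 32.43348376979468 -32.662052108835354 back 50.95170087949248
+x 23 23 32.40201665209034 -32.584372029940624 back 48.461258353706285
(209, 103, 41, 41) ((474.6824035644531, -120.93848419189453), (47.854774475097656, 48.17618179321289), 170.0027313232422)
post [[-58.7530933   58.61340466]]
```

```bash
cat >> h.py <<'E'
yaw=-0.1333
A=np.array([584.8,89.1]);
ex,ey=axes(yaw);R=rot(yaw)
def L(x,y,z): return [*(A+x*ex[:2]+y*ey[:2]),z]
def look(name,obs=True):
    dwell(.2);o=get_obs();f=grab_frame("wrist");c=cam("wrist",o)
    cv2.imwrite(f"pics/{name}.png",f[:,:,::-1])
    return f,c
def rings(f,c,z=76):
    w=((f.min(2)>185)).astype(np.uint8);w[285:]=0
    for q in cv2.findContours(w,cv2.RETR_EXTERNAL,cv2.CHAIN_APPROX_NONE)[0]:
        if len(q)>60:
            e=cv2.fitEllipse(cast(c,q[:,0],z)[:,:2].astype(np.float32))
            print(cv2.boundingRect(q),np.round(((np.array(e[0])-A)@ex[:2],(np.array(e[0])-A)@ey[:2],*e[1]),1))
E
python3 - <<'E'
from h import *
grasp(20)
goto(L(-6.5,-324,140),R)
servo_line(L(-6.5,-324,74),feed=100);print(get_obs()["wrist_force"])
servo_line(L(0,-280,74),feed=80);print(get_obs()["wrist_force"])
servo_line(L(0,-145,74),feed=80);print(get_obs()["wrist_force"])
servo_line(L(0,-150,74),feed=50)
servo_line(L(0,-150,150),feed=150)
goto([540,-70,330],R)
f,c=look("w2");rings(f,c);o=get_obs();print(o["time"],o["gripper_width"],(o["ee_pos"]))
E
```

```text
[-0.10520414 -0.26535044  0.27426576]
[-0.34105195  0.2404906   0.13562136]
[0.52413955 0.52629249 0.36906246]
(215, 224, 50, 46) [  81.7 -215.8   67.2   68.3]
(0, 219, 22, 38) [  70.5 -533.2   30.3   59.1]
(5, 206, 41, 41) [  49.2 -501.3   45.2   57.1]
(131, 162, 46, 45) [  -6.4 -324.    57.8   58. ]
(323, 107, 162, 152) [ -3.8  -4.4 183.7 186.9]
(209, 104, 41, 41) [ -81.2 -222.8   47.8   48.5]
9.8167 0.14898767319912182 [539.77638344 -69.89396366 328.8741974 ]
```

View pics/w2.png

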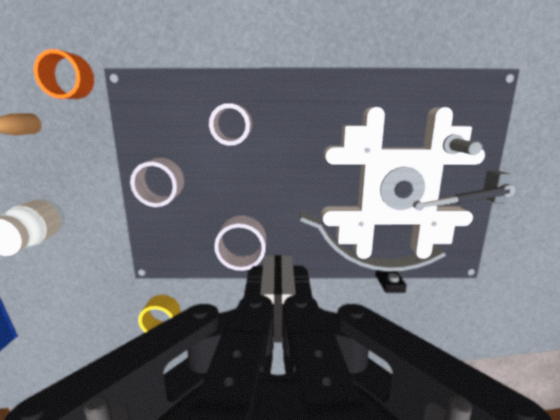

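The view shows the 60 mm sleeve still at (154,184), so the fingertips didn't engage it. I'll check how deep the tips actually went.

```bash
python3 - <<'E'
from h import *
o=get_obs();c=cam("wrist",o);print([k for k in o],o.get("tip_extent"))
p=np.array(o["ee_pos"]);r=np.array(o["tool_rot"])
for z in(0,10,22,35):print(z,project(c,[p+r@[0,0,z],p+r@[11,0,z]]))
servo_line(L(0,-324,150)) if 0 else goto(L(-6.5,-324,140),R)
servo_line(L(-6.5,-324,74),feed=100);o=get_obs()
print(o["time"],o["ee_pos"],L(-6.5,-324,74))
for n in("top","scene"):cv2.imwrite(f"pics/{n}3.png",grab_frame(n)[:,:,::-1])
a=cv2.imread("pics/scene3.png")[100:260,120:320];b=cv2.imread("pics/top3.png")[160:290,180:380]
cv2.imwrite("pics/x3.png",np.hstack([cv2.resize(a,(400,320)),cv2.resize(b,(400,320))]))
E
```

```text
['time', 'joints', 'joint_velocities', 'joint_efforts', 'ee_pos', 'tool_rot', 'wrist_force', 'moment', 'finger_force', 'gripper_width'] None
0 [[277.72361946 263.2217083 ]
 [277.73941544 243.85397041]]
10 [[277.71697395 254.78145355]
 [277.73176605 236.30675144]]
22 [[277.70987963 245.77578259]
 [277.72362082 228.27359328]]
35 [[277.70309961 237.17354146]
 [277.71585633 220.61906669]]
11.6083 [ 535.79599791 -231.20040116   74.72494648] [np.float64(535.2962538684238), np.float64(-231.161813394823), 74]
```

View pics/x3.png

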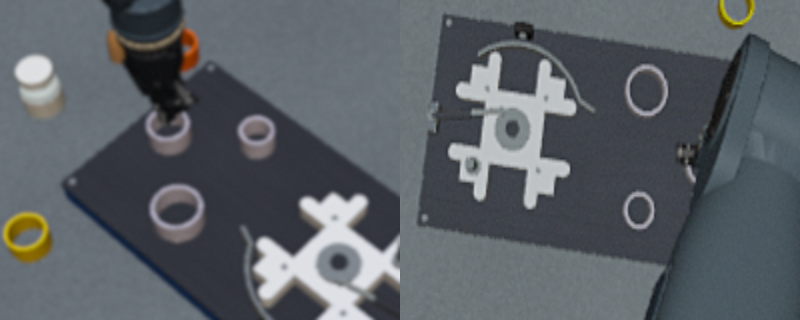

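The crop shows the finger tips at or just above the 60 mm sleeve's ring, at (165,118) in the left half, with the depth unclear. I'll probe downward until there is contact.

```bash
python3 - <<'E'
from h import *
p=L(-6.5,-324,0)
for z in np.arange(73,40,-2):
    servo_line([p[0],p[1],z],feed=40);o=get_obs();fz=np.array(o["wrist_force"])
    print(z,np.round(o["ee_pos"][2],1),np.round(fz,1))
    if abs(fz[2])>3: break
print(o["time"])
cv2.imwrite("pics/s4.png",cv2.resize(grab_frame("scene")[:,:,::-1][80:200,150:310],(800,600),interpolation=cv2.INTER_CUBIC))
E
```

```text
73 73.2 [-0.4 -0.7 -0.1]
71 70.8 [ 0.3 -0.3  0.4]
69 68.8 [ 0.1 -0.3 -1.3]
67 66.9 [ 0.4  0.4 -0. ]
65 64.9 [-0.6  0.3  0.7]
63 62.8 [ 1.   0.5 -0.3]
61 60.8 [-0.7 -1.  -0.3]
59 58.9 [ 0.2 -0.4 -0.5]
57 56.8 [-0.5  0.6  0.4]
55 54.9 [-0.1  0.6 -0.6]
53 52.8 [ 0.2  0.2 -0.2]
51 50.8 [-0.3  0.1 -0.9]
49 48.9 [ 0.5 -0.1  0.4]
47 46.9 [-0.4 -0.7  0.4]
45 44.9 [-0.3  0.7  0.4]
43 42.9 [-0.3 -0.4 -0.8]
41 40.9 [-0.2 -0.5 -0.6]
15.9583
```

View pics/s4.png

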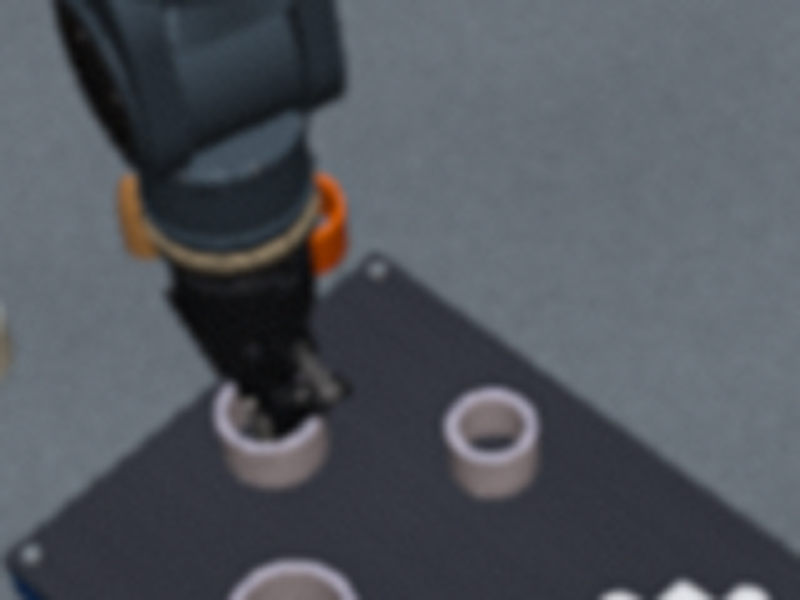

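The tips now look to be inside the bore at about (285,430), with TCP at z=41 and no contact. So the real tip extent is shorter than stated. I'll keep probing to find the deck.

```bash
python3 - <<'E'
from h import *
p=L(-6.5,-324,0)
for z in np.arange(39.5,20,-1.5):
    servo_line([p[0],p[1],z],feed=40);o=get_obs();fz=np.array(o["wrist_force"])
    if abs(fz[2])>3: break
print(z,np.round(o["ee_pos"],1),np.round(fz,1),o["gripper_width"],o["time"])
E
```

```text
30.5 [ 535.4 -231.2   31.8] [-8.9  2.6 22.7] 0.18327384324319923 17.7583
```

```bash
python3 - <<'E'
from h import *
servo_line(L(-6.5,-324,40),feed=60);print(np.round(get_obs()["wrist_force"],1))
servo_line(L(0,-285,40),feed=80)
servo_line(L(0,-137,40),feed=80);print(np.round(get_obs()["wrist_force"],1))
servo_line(L(0,-145,40),feed=50)
servo_line(L(0,-145,120),feed=150)
goto([540,-70,330],R)
f,c=look("w5");rings(f,c);o=get_obs();print(o["time"],o["gripper_width"])
E
```

```text
[-0.   0.8  0. ]
[0.8 0.4 0.3]
(215, 224, 50, 46) [  81.7 -215.8   67.3   68.3]
(0, 219, 22, 38) [  70.6 -533.1   30.3   59. ]
(5, 206, 41, 41) [  49.2 -501.3   45.3   56.9]
(267, 168, 46, 44) [   0.9 -148.1   57.6   57.8]
(323, 107, 162, 152) [ -3.6  -3.9 184.  186.4]
(209, 104, 41, 41) [ -81.2 -222.8   47.8   48.4]
22.8083 -0.1659848940810659
```

The 60 mm sleeve moved to (0.9, -148) in axle coordinates, and the other two sleeves did not move. Next I'll push it home.

```bash
python3 - <<'E'
from h import *
goto(L(0,-148,120),R)
servo_line(L(0,-148,40),feed=100)
servo_line(L(-.9,-120,40),feed=60)
for y in (-110,-100,-90,-80,-75,-72,-70,-69,-68,-67,-66,-65,-64):
    servo_line(L(-.9,y,40),feed=40);w=np.array(get_obs()["wrist_force"])
    print(y,np.round([w@ex,w@ey,w[2]],1),end=" ")
    if abs(w@ey)>6 or abs(w@ex)>8: break
servo_line(L(-.9,y-9,40),feed=50)
servo_line(L(-.9,y-9,120),feed=150)
goto([540,-70,330],R)
f,c=look("w6");rings(f,c);o=get_obs();print(o["time"])
E
```

```text
-110 [-0.4 -0.3  0.6] -100 [-0.1 -0.9  0.5] -90 [-0.1  0.5 -0.5] -80 [ 0.4  0.  -0. ] -75 [1.1 1.  0.2] -72 [-0.5 -0.1  1. ] -70 [-0.3  0.   1.1] -69 [-1.   0.3  0.9] -68 [-0.2 -1.4 -0.3] -67 [-0.5 -5.3  1.7] -66 [  0.1 -12.2   4.1] (214, 224, 51, 46) [  81.8 -215.7   67.4   68.3]
(0, 219, 22, 37) [  70.8 -532.8   30.    58.9]
(5, 206, 41, 41) [  49.3 -501.2   45.5   57. ]
(320, 107, 164, 152) [ -3.   -7.4 184.4 189.3]
(209, 104, 41, 41) [ -81.2 -222.8   47.9   48.2]
30.7917
```

View pics/w6.png

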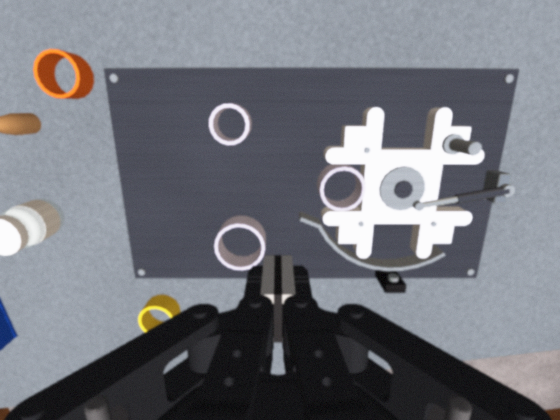

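The picture shows the 60 mm sleeve fully seated in the facing pocket, with its rim centred at (342,188), and the wheel unturned. Next I'll push the post around with the closed fingers.

```bash
python3 - <<'E'
from h import *
R2=rot(yaw-np.radians(22)); Z=90
def F(deg,back):
    a=np.radians(deg); r=82*np.array([np.cos(a),np.sin(a)]); t=np.array([-np.sin(a),np.cos(a)])
    return L(*(r-back*t),Z)
s=F(135,32)
goto([s[0],s[1],170],R2)
servo_line(s,feed=120);print(np.round(get_obs()["wrist_force"],1))
for d in range(135,204,6):
    servo_line(F(d,17),feed=45);o=get_obs();w=np.array(o["wrist_force"])
    print(d,np.round([w@ex,w@ey,w[2]],1),end=" ")
    if np.linalg.norm(w)>30: print("STOP");break
servo_line(F(d-10,22),feed=80)
p=F(d-10,22);servo_line([p[0],p[1],170],feed=150)
goto([540,-70,330],R)
f,c=look("w7");rings(f,c);print(get_obs()["time"])
E
```

```text
[ 0.6 -0.4  0.9]
135 [1.1 2.9 2.1] 141 [1.7 1.2 2.3] 147 [2.2 1.4 2.8] 153 [1.2 1.6 1.2] 159 [2.2 1.1 0.9] 165 [0.2 0.9 1.1] 171 [-1.3 -0.4  0.1] 177 [ 0.5  0.7 -0.7] 183 [-0.3 -0.2 -0.3] 189 [-0.6 -0.   0.2] 195 [ 0.6 -0.2  1.2] 201 [ 0.1  0.2 -0.2] (214, 223, 51, 47) [  81.8 -215.8   67.5   68.1]
(0, 218, 22, 38) [  70.7 -533.    30.    59.1]
(5, 206, 41, 40) [  49.3 -501.6   46.    56.3]
(322, 107, 162, 163) [ -0.3  -3.6 186.2 194.9]
(209, 104, 40, 41) [ -81.1 -222.8   47.9   48.2]
39.25
```

View pics/w7.png

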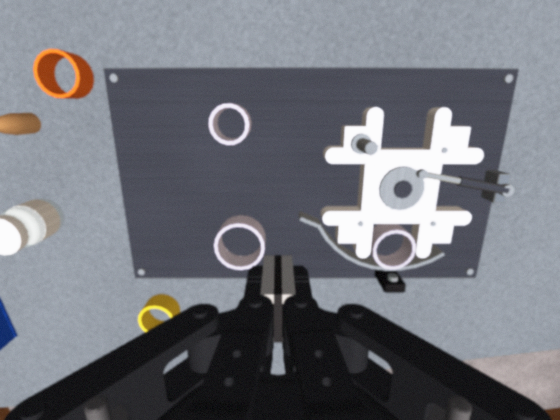

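The wheel has clicked a quarter turn: the post top is now at (368,147) and the sleeve is in the sensor-side pocket at about (395,248). I'll check how well it is seated.

```bash
python3 - <<'E'
from h import *
o=get_obs();c=cam("wrist",o)
for p in ([372,248],[416,248],[394,230],[394,268]):
    q=cast(c,[p],76)[0,:2]-A;print(p,np.round([q@ex[:2],q@ey[:2]],1))
f=cv2.imread("pics/w7.png")[200:290,340:450];cv2.imwrite("pics/x7.png",cv2.resize(f,(733,600),interpolation=cv2.INTER_CUBIC))
E
```

```text
[372, 248] [ 83.8 -32.7]
[416, 248] [83.8 28.2]
[394, 230] [57.2 -5.3]
[394, 268] [114.6   1.2]
```

View pics/x7.png

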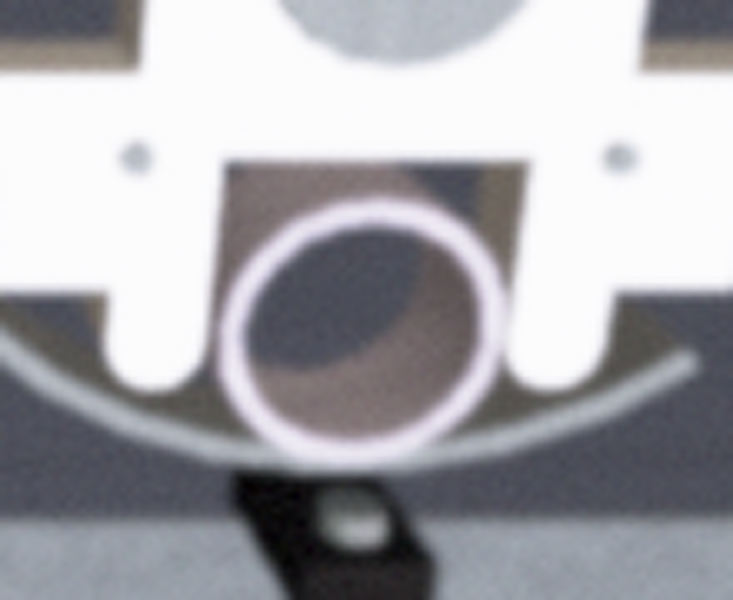

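The crop shows the sleeve upright against the rail. Its rim is centred about 86 mm from the axle and about 2 mm to one side, so it is roughly 7 mm from the seat and within the 12 mm allowed. I'm handing in.

```bash
python3 -c "
from workcell import *
print(hand_in())"
```

```text
the job is handed in; nothing more can be done
None
```

I slid the 60 mm sleeve into the facing pocket and turned the wheel one step anticlockwise to its next rest position, with the sleeve about 7 mm from its seat (12 mm allowed) and the other two sleeves not moved; I handed the job in after about 39 s, and no verdict came back.

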